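# Click the food box lid shut all round

## Robot

A 6-joint arm with a two-finger parallel gripper is mounted at the origin on the work surface. World frame = base frame: x ahead of the robot, y to its left, z up, the work surface at z = 0. Lengths are in mm, angles in rad, forces in N, time in s.
With the tool pointing down it reaches from about 325 to 900 mm from the base axis. Payload 6.1 kg.
Tool frame: the origin (TCP) lies on the centre line of the jaws, within the pads' length; the fingertips stand 14 mm ahead of it and the grasp point (between the pads) lies 5 mm behind it; z points along the fingers, y is the line along which they close (so a half turn about z gives the same grasp; the last joint's range is limited). The gripper opens to 87 mm and grips with 3 to 60 N. Pads are 19 mm wide; open, the fingers measure 117 mm over their backs; the gripper's body (75 mm by 190 mm) begins 51 mm behind the grasp point.
Start: joints at [-1.296, 0.22, 1.526, -0, 1.395, -0.126], TCP at [243.839, -575.463, 236.538] pointing down, gripper open.
Joint ranges: [-2.98, 2.98], [-0.91, 2.08], [0.09, 2.57], [-1.24, 4.39], [0.2, 2.65], [-2.68, 2.68]. Speed limits (rad/s): [2.57, 2.57, 3.01, 3.14, 3.14, 3.14].

## Interface

Orientations are given as a unit quaternion [w, x, y, z].
In Python, from plant import * gives the robot as it stands.
- The arm moves only by the shell command python3 -m inch 'ROWS' [OPENING] [FORCE]. ROWS is JSON, a list of rows, each a list of 2 entries, a list of its own where there are three numbers: the shift along the tool's x, y, z in mm, then the turn, a rotation vector about the tool's x, y, z in degrees. A call has exactly 10 rows; each row is the pose to reach, as a shift and turn from the pose commanded when the call began, along the tool's axes at that moment; what a row does not reach only later rows make up. A row lasts 1/8 s, in which the tool goes at most 62.5 mm and 10.7 degrees, less where a joint would pass 70% of its speed; a pose out of reach is approached as far as the arm can. A call with a gripper value outside its range is refused whole. OPENING is the opening, from -1 (shut) to 1 (fully open), set as the call begins (- or left out, the last holds). The fingers move at their own pace and stop on an object; FORCE is the grip in N (left out, the last holds). Time passes only in rows, so rows that repeat a pose let the fingers close, or fill a call up. It gives the time, the measured TCP pose, the force, the opening and the grip force at its end, in the units of the state.
- get_obs(): the state, without advancing time (a new reading comes with each control period).
- capture(name): name is "side" or "top"; returns a dict with "frame" (480x640x3 uint8, red, green, blue), "depth" (480x640 float32, mm along the optical axis (not along the pixel's ray), 0 where there is no reading), "intrinsics" (3x3 intrinsics, pixels), "k1" (the pictures are not rectified: a ray, as slopes to the right and down, at radius r is drawn at 1 + k1 r^2 times it, then the intrinsics apply), "eye" and "rotation" of the camera in the world. Camera axes: x right, y down, z forward; pixel columns grow to the right and rows downward; lengths in mm; the calibration is good to about 2 mm. A picture is of the moment at which its call begins.
- sign_off(): hands the job in; it is judged then, once.
The state is a dict: "clock": time; "joint_positions": joint angles; "qvel": joint speeds; "effort": joint torques, N m; "ee_pos": TCP position; "eef_rot": TCP orientation; "force": force on the tool from outside, world axes, zero at the start; "torque": the same for the moment, N m; "finger_gap": finger opening in mm; "grip_force": force on a finger pad.
Only numpy, scipy, OpenCV 4.12 (cv2) and the standard library are available. Lean on these libraries where they do the work, as an engineer would, in place of code of your own. Each camera call takes 0.05 s, during which the arm holds its last target. There are 200 camera calls.

## Task

Two lidded food boxes stand on the catering table; on one of them the four rim sections of the lid still stand up. Press down each of these four sections with the fingertips until it clicks and lies flush, so that the lid is shut all round. Only press: leave the box standing where it is, do not lift or shove it, and leave the other box and everything else on the table alone.

Things in the scene. Friction and masses are not known exactly. Their poses are not given: they have to be found in the camera images.
- food_box: The box to shut: white plastic, full, loose on the table, 0.8 kg, 180 mm (own x) by 130 mm (own y), lid top 75 mm above its origin (centre of its underside), z up. The grey lid has a fixed middle panel (112 by 62 mm) and fixed corners, level with the lid top, and four hinged rim sections, one on each side, all standing up at the start.
- shut_box: A second food box of the same shape and size, its lid already flush and shut all round with nothing that moves; loose, 0.9 kg. Origin at the centre of its underside. To be left alone.
- section_front (a joint): Angle (rad) of the rim section on the short side at the -x end of the box (the box's own axes): 0 = standing up, outer edge 16 mm above the lid top; 0.50 = shut, flush. Plate 62 mm long, 34 mm from hinge (inner edge) to outer edge, 4 mm thick. Pushed down near its outer edge with about 10 N it gives way and, past half-way (0.25), snaps shut and stays; let go sooner, it springs up again.
- press_front (a point): The spot to press on the section of the short side at the -x end of the box (the box's own axes): on its upper face, mid-length, 26 mm from the hinge and 8 mm from the outer edge. It moves with the section: level with the lid top (75 mm above the box's underside) when shut, 12 mm higher when standing.
- section_right (a joint): Angle (rad) of the rim section on the long side at -y of the box: 0 = standing up, outer edge 16 mm above the lid top; 0.50 = shut, flush. Plate 112 mm long, 34 mm from hinge (inner edge) to outer edge, 4 mm thick. Pushed down near its outer edge with about 10 N it gives way and, past half-way (0.25), snaps shut and stays; let go sooner, it springs up again.
- press_right (a point): The spot to press on the section of the long side at -y of the box: on its upper face, mid-length, 26 mm from the hinge and 8 mm from the outer edge. It moves with the section: level with the lid top (75 mm above the box's underside) when shut, 12 mm higher when standing.
- section_back (a joint): Angle (rad) of the rim section on the short side at the +x end of the box: 0 = standing up, outer edge 16 mm above the lid top; 0.50 = shut, flush. Plate 62 mm long, 34 mm from hinge (inner edge) to outer edge, 4 mm thick. Pushed down near its outer edge with about 10 N it gives way and, past half-way (0.25), snaps shut and stays; let go sooner, it springs up again.
- press_back (a point): The spot to press on the section of the short side at the +x end of the box: on its upper face, mid-length, 26 mm from the hinge and 8 mm from the outer edge. It moves with the section: level with the lid top (75 mm above the box's underside) when shut, 12 mm higher when standing.
- section_left (a joint): Angle (rad) of the rim section on the long side at +y of the box: 0 = standing up, outer edge 16 mm above the lid top; 0.50 = shut, flush. Plate 112 mm long, 34 mm from hinge (inner edge) to outer edge, 4 mm thick. Pushed down near its outer edge with about 10 N it gives way and, past half-way (0.25), snaps shut and stays; let go sooner, it springs up again.
- press_left (a point): The spot to press on the section of the long side at +y of the box: on its upper face, mid-length, 26 mm from the hinge and 8 mm from the outer edge. It moves with the section: level with the lid top (75 mm above the box's underside) when shut, 12 mm higher when standing.
- shaker: Steel shaker, 42 mm diameter, 80 mm high, standing between the two boxes or just beyond them; loose, origin on its underside. Bystander, to be left alone.
- sauce: White squeeze bottle, 54 mm diameter, 150 mm high; loose, origin on its underside. Bystander, to be left alone.
- cup: White open cup, 76 mm diameter, 95 mm high; loose, origin on its underside. Bystander, to be left alone.
- jar: Amber jar with a steel cap, 70 mm diameter, 90 mm high; loose, origin on its underside. Bystander, to be left alone.
- spoon: Serving spoon lying flat, 220 mm long; loose, origin on its underside. Bystander, to be left alone.
- spatula: Spatula lying flat, 260 mm long, at the left; loose, origin on its underside. Bystander, to be left alone.
Not all that is in view belongs to the job. Leave any green look-alike of the food_box alone.

How it is judged:
By the outcome, as a careful person would: the job done as asked, in the order asked, and still so for the second after the job is handed in, with the robot touching nothing.
It also fails if it takes over 45 s, if anything falls off the work surface, if the arm or the gripper's body presses on something with over 40 N, if the wrist force passes 120 N, or if a joint passes its speed limit or range.

## Working session

There is one attempt and no reset: what is moved stays moved. The work goes in short steps, Python scripts to look and compute and a shell command to move; the robot and the scene stay as the last step left them, time stands still between calls to the robot, and variables do not carry over. Pictures are saved under pics/ and viewed, at most 10 in all, crops included, and the job is handed in when it is done.

```bash
mkdir -p pics
python3 - <<'E'
from plant import *
import cv2,numpy as np
for n in("top","side"):
    c=capture(n);np.savez(f"{n}0.npz",**c);cv2.imwrite(f"pics/{n}0.png",c["frame"][...,::-1])
    print(n,c["intrinsics"],c["k1"],c["eye"],c["rotation"])
o=get_obs();print(o)
E
```

```text
top [[493.88354586   0.         320.40713669]
 [  0.         493.88354586 241.0873011 ]
 [  0.           0.           1.        ]] -0.023251096628775607 [ 420.43575586  -16.26413305 1361.6076353 ] [ 0.02924182 -0.6987955   0.71466604 -0.00906767]
side [[475.94616066   0.         322.79038866]
 [  0.         475.94616066 237.68611332]
 [  0.           0.           1.        ]] 0.02573234080436837 [  5.5141555  909.91884459 750.39755084] [ 0.1065852  -0.20344839  0.8589439  -0.45767207]
{'clock': 0.1, 'joint_positions': array([-1.29607712e+00,  2.21152670e-01,  1.52746502e+00, -2.03784363e-05,
        1.39469502e+00, -1.26095695e-01]), 'qvel': array([-0.00290081, -0.0006398 , -0.00128196,  0.00091771,  0.00031361,
        0.00018905]), 'effort': array([ 9.16241879e-04, -4.95942736e+01, -3.88521302e+01,  7.00700632e-02,
        5.14944561e-02, -5.25375856e-05]), 'ee_pos': array([ 243.70641737, -574.96414177,  235.56004402]), 'eef_rot': array([-8.56911098e-04,  9.79984829e-01,  1.99070326e-01, -7.38538957e-05]), 'force': array([-0.49426462, -0.13136549,  0.99411055]), 'torque': array([ 0.01152912,  0.00187021, -0.04063157]), 'grip_force': 0.0, 'finger_gap': 86.95621873970337}
```

View pics/top0.png

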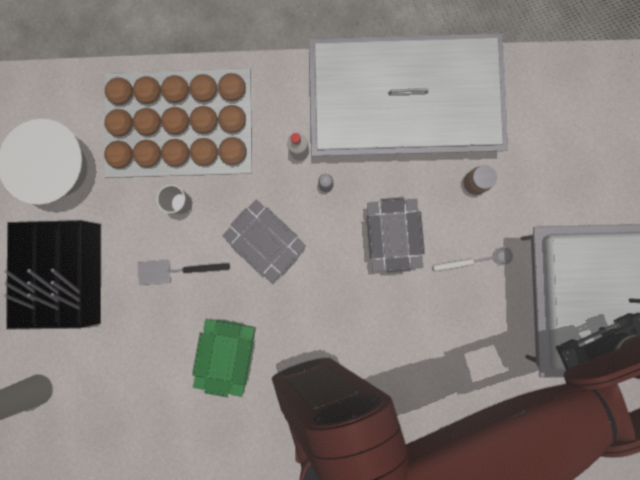

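View pics/side0.png

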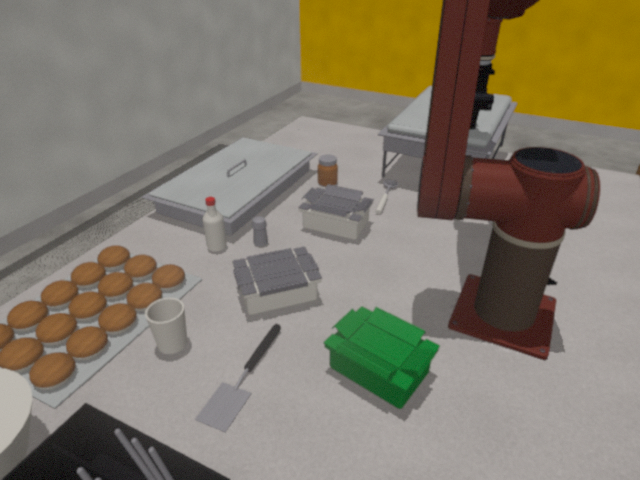

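The top view shows two white boxes with grey lids, at about (264,241) and (395,235), plus a green look-alike at (224,357), which is ruled out. The lid at (395,235) has contrasting bright and dark rim plates, so it looks like the one standing up. I'll check that with depth and an enlarged crop.

```bash
cat > h.py <<'E'
import numpy as np,cv2
from scipy.spatial.transform import Rotation as R
def cloud(c):
    K=c["intrinsics"];d=c["depth"];v,u=np.mgrid[:480,:640]
    k=float(c["k1"]);x=(u-K[0,2])/K[0,0];y=(v-K[1,2])/K[1,1];a,b=x.copy(),y.copy()
    for _ in range(6):
        s=1+k*(a*a+b*b);a,b=x/s,y/s
    q=np.asarray(c["rotation"]);M=R.from_quat(q[[1,2,3,0]]).as_matrix()
    return (np.stack([a*d,b*d,d],-1))@M.T+c["eye"]
def boxfit(c,cen):
    # lid-rim region: connected points higher than 60 mm around pixel cen
    P=cloud(c);m=((P[...,2]>60)&(P[...,2]<110)&(c["depth"]>0)).astype(np.uint8)
    n,l=cv2.connectedComponents(m);i=l[cen[1],cen[0]];Q=P[l==i]
    return Q,cv2.minAreaRect(Q[:,:2].astype(np.float32))
E
python3 - <<'E'
from h import *
c=dict(np.load("top0.npz"));P=cloud(c)
print("table z",np.median(P[280:300,300:360,2]))
for cen in((264,241),(395,235)):
    Q,r=boxfit(c,cen);print(cen,len(Q),r,np.percentile(Q[:,2],[5,25,50,75,95]))
    (cx,cy),(w,h),a=r
    t=np.radians(a if w>h else a+90);ex=np.array([np.cos(t),np.sin(t)]);ey=np.array([-ex[1],ex[0]])
    q=(Q[:,:2]-[cx,cy]);X=q@ex;Y=q@ey
    print(" axis deg",np.degrees(t))
    for nm,s in(("mid",(abs(X)<50)&(abs(Y)<25)),("+x",(X>72)&(abs(Y)<25)),("-x",(X<-72)&(abs(Y)<25)),("+y",(Y>48)&(abs(X)<50)),("-y",(Y<-48)&(abs(X)<50))):
        print(" ",nm,s.sum(),Q[s,2].mean().round(1),Q[s,2].max().round(1))
f=c["frame"][180:300,210:440,::-1];t=cv2.resize(f,None,fx=3.4,fy=3.4,interpolation=cv2.INTER_CUBIC)
cv2.imwrite("pics/crop0.png",t)
E
```

```text
table z -0.8843408961084833
(264, 241) 3663 ((495.3852233886719, 169.13723754882812), (191.17813110351562, 140.01803588867188), 45.8873405456543) [68.78893971 72.20768008 74.21371797 76.04849466 78.6188618 ]
 axis deg 45.8873405456543
  mid 724 75.0 84.5
  +x 163 74.7 81.5
  -x 173 74.0 81.2
  +y 317 74.3 82.7
  -y 316 74.2 82.3
(395, 235) 3844 ((502.24957275390625, -173.78189086914062), (193.90980529785156, 143.58836364746094), 3.509857654571533) [69.54202644 73.88610434 77.24744769 84.12251961 90.98376033]
 axis deg 3.509857654571533
  mid 727 74.8 83.3
  +x 183 87.2 98.1
  -x 191 86.9 97.2
  +y 351 87.0 97.5
  -y 358 86.7 96.8
```

View pics/crop0.png

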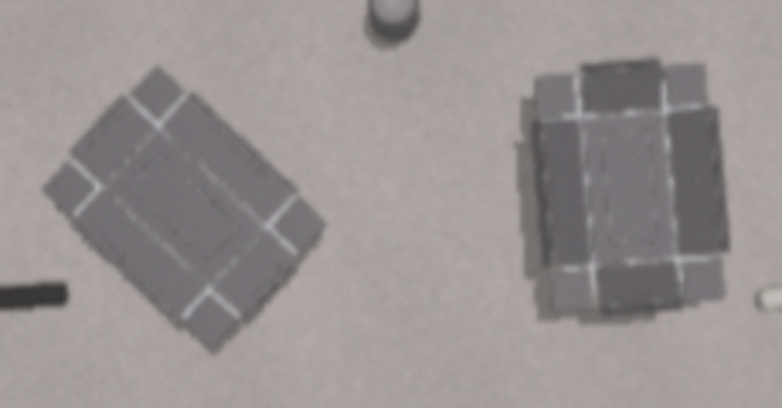

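The crop shows the right box (original pixels 395,235) with four raised rim plates: its rims measure 87 mm mean and 97 mm max, against 75 mm in the middle. The left box (264,241) is flat at 74–75 mm, so it is the shut one. The green box at (224,357) is the decoy. The target is therefore the box at (395,235). Next I'll refine its pose from the raised plates.

```bash
cat > plan.py <<'E'
from h import *
from plant import get_obs
c=dict(np.load("top0.npz"))
Q,r=boxfit(c,(395,235));C=np.array(r[0]);t=np.radians(r[2])
for _ in range(4):
    e=np.array([[np.cos(t),np.sin(t)],[-np.sin(t),np.cos(t)]]);X,Y=((Q[:,:2]-C)@e.T).T;hi=Q[:,2]>80
    S=[(X>62)&(abs(Y)<29),(X<-62)&(abs(Y)<29),(Y>37)&(abs(X)<54),(Y<-37)&(abs(X)<54)]
    m=[Q[s&hi,:2].mean(0) for s in S]
    A=m[0]-m[1];B=m[2]-m[3];C=np.array([(m[0]+m[1])[k]/2 for k in(0,1)])/2+(m[2]+m[3])/4
    t=(np.arctan2(A[1],A[0])+np.arctan2(-B[0],B[1]))/2
print("centre",C,"yaw",np.degrees(t),np.degrees([np.arctan2(A[1],A[0]),np.arctan2(-B[0],B[1])]),"span",np.linalg.norm(A),np.linalg.norm(B),(m[0]+m[1])/2,(m[2]+m[3])/2)
o=get_obs();M=R.from_quat(o["eef_rot"][[1,2,3,0]]).as_matrix()
W=R.from_euler("z",t).as_matrix()@np.diag([1,-1,-1])
print("turn deg",np.degrees(R.from_matrix(M.T@W).as_rotvec()),"tcp",o["ee_pos"],"F",o["force"],"t",o["clock"])
for n,p in(("centre",(0,0)),("front",(-81,0)),("right",(0,-55)),("back",(81,0)),("left",(0,55))):
    w=np.r_[C+np.array(p)@e,120];print(n,w.round(1),"tool shift",(M.T@(w-o["ee_pos"])).round(1))
E
python3 plan.py
```

```text
centre [ 501.71879194 -173.0457717 ] yaw 4.003976020364683 [3.83700803 4.17094401] span 163.3481231671832 114.52070897494336 [ 501.60244743 -172.67466355] [ 501.83513645 -173.41687985]
turn deg [-9.88811075e-02  5.05053001e-03  1.89612269e+01] tcp [ 243.70641737 -574.96414177  235.56004402] F [-0.49426462 -0.13136549  0.99411055] t 0.1
centre [ 501.7 -173.   120. ] tool shift [ 394.4 -269.2  116.1]
front [ 420.9 -178.5  120. ] tool shift [ 317.8 -295.7  116.1]
right [ 505.4 -227.9  120. ] tool shift [ 376.3 -217.2  116. ]
back [ 582.5 -167.6  120. ] tool shift [ 470.9 -242.7  116.1]
left [ 498.  -118.2  120. ] tool shift [ 412.4 -321.2  116.2]
```

```bash
python3 -m inch '[[[45,-42,0],[0,0,5]],[[90,-84,0],[0,0,10]],[[135,-126,0],[0,0,15]],[[180,-169,0],[0,0,19]],[[225,-211,0],[0,0,19]],[[270,-253,0],[0,0,19]],[[318,-296,20],[0,0,19]],[[318,-296,60],[0,0,19]],[[318,-296,86],[0,0,19]],[[318,-296,86],[0,0,19]]]' -1 20; python3 plan.py
```

```text
clock: 1.35
ee_pos: [419.4, -177.4, 148.2]
eef_rot: [-0.002, 0.999, 0.035, -0.002]
force: [0.6, -0.1, 0.7]
finger_gap: 2.1
grip_force: 0.0
centre [ 501.71879194 -173.0457717 ] yaw 4.003976020364683 [3.83700803 4.17094401] span 163.3481231671832 114.52070897494336 [ 501.60244743 -172.67466355] [ 501.83513645 -173.41687985]
turn deg [-0.19055492  0.2574283  -0.00229776] tcp [ 419.40212093 -177.40130604  148.16098371] F [ 0.60084181 -0.13614425  0.71913207] t 1.35
centre [ 501.7 -173.   120. ] tool shift [82.5  1.5 27.8]
front [ 420.9 -178.5  120. ] tool shift [ 1.5  1.3 28.2]
right [ 505.4 -227.9  120. ] tool shift [82.4 56.5 27.6]
back [ 582.5 -167.6  120. ] tool shift [163.5   1.7  27.4]
left [ 498.  -118.2  120. ] tool shift [ 82.7 -53.5  28. ]
```

```bash
python3 -m inch '[[[2,1,20],[0,0,0]],[[2,1,35],[0,0,0]],[[2,1,40],[0,0,0]],[[2,1,45],[0,0,0]],[[2,1,49],[0,0,0]],[[2,1,53],[0,0,0]],[[2,1,56],[0,0,0]],[[2,1,58],[0,0,0]],[[2,1,59],[0,0,0]],[[2,1,59],[0,0,0]]]'; python3 plan.py | sed -n 2p
```

```text
clock: 2.6
ee_pos: [423.1, -179.6, 91.4]
eef_rot: [-0.0, 0.999, 0.035, -0.0]
force: [0.1, 0.2, -0.4]
finger_gap: 0.4
grip_force: 0.0
turn deg [-0.00946547  0.01477766 -0.03472114] tcp [ 423.1332824  -179.63781825   91.40826899] F [ 0.12796235  0.15907759 -0.37685655] t 2.6
```

```bash
python3 -m inch '[[[0,0,-40],[0,0,0]],[[10,7,-45],[0,0,0]],[[45,31,-45],[0,0,0]],[[79,54,-45],[0,0,0]],[[79,54,-45],[0,0,0]],[[79,54,-35],[0,0,0]],[[79,54,-25],[0,0,0]],[[79,54,-19],[0,0,0]],[[79,54,-14],[0,0,0]],[[79,54,-10],[0,0,0]]]'; python3 -m inch '[[[0,0,3],[0,0,0]],[[0,0,6],[0,0,0]],[[0,0,8],[0,0,0]],[[0,0,10],[0,0,0]],[[0,0,11],[0,0,0]],[[0,0,11],[0,0,0]],[[0,0,11],[0,0,0]],[[0,0,0],[0,0,0]],[[0,0,-25],[0,0,0]],[[0,0,-40],[0,0,0]]]';  python3 - <<'E'
from plant import *
import cv2,numpy as np
for n in("top","side"):
    c=capture(n);np.savez(f"{n}1.npz",**c);cv2.imwrite(f"pics/{n}1.png",c["frame"][...,::-1])
s=cv2.imread("pics/side1.png")[150:270,270:400];t=cv2.imread("pics/top1.png")[170:300,330:460]
cv2.imwrite("pics/v1.png",np.hstack([cv2.resize(s,(390,360)),cv2.resize(t,(390,360))]))
E
```

```text
clock: 3.85
ee_pos: [505.8, -228.7, 102.3]
eef_rot: [0.001, 0.999, 0.035, 0.0]
force: [-2.8, 0.2, 4.6]
finger_gap: 1.0
grip_force: 2.3
clock: 5.1
ee_pos: [506.5, -228.6, 143.7]
eef_rot: [0.001, 0.999, 0.035, 0.001]
force: [-0.2, -0.6, 0.0]
finger_gap: 0.3
grip_force: 0.0
```

View pics/v1.png

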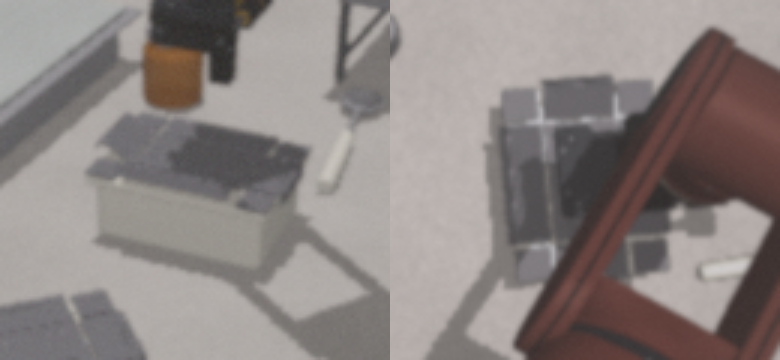

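```bash
python3 -m inch '[[[40,-28,0],[0,0,0]],[[80,-56,0],[0,0,0]],[[80,-56,0],[0,0,0]],[[80,-56,15],[0,0,0]],[[80,-56,25],[0,0,0]],[[80,-56,31],[0,0,0]],[[80,-56,36],[0,0,0]],[[80,-56,40],[0,0,0]],[[80,-56,43],[0,0,0]],[[80,-56,46],[0,0,0]]]'; python3 -m inch '[[[0,0,3],[0,0,0]],[[0,0,5],[0,0,0]],[[0,0,6],[0,0,0]],[[0,0,7],[0,0,0]],[[0,0,7],[0,0,0]],[[0,0,7],[0,0,0]],[[0,0,7],[0,0,0]],[[0,0,7],[0,0,0]],[[0,0,7],[0,0,0]],[[0,0,7],[0,0,0]]]'
```

```text
clock: 6.45
ee_pos: [581.7, -166.9, 95.5]
eef_rot: [0.0, 0.999, 0.035, 0.0]
force: [0.6, 0.1, 0.0]
finger_gap: 0.7
grip_force: 0.0
clock: 7.7
ee_pos: [581.3, -166.6, 89.3]
eef_rot: [-0.0, 0.999, 0.035, -0.001]
force: [-4.6, 1.4, 6.3]
finger_gap: 0.3
grip_force: 3.5
```

```bash
python3 -m inch '[[[0,0,-30],[0,0,0]],[[0,0,-50],[0,0,0]],[[-40,-27,-50],[0,0,0]],[[-80,-54,-50],[0,0,0]],[[-80,-54,-50],[0,0,0]],[[-80,-54,-38],[0,0,0]],[[-80,-54,-28],[0,0,0]],[[-80,-54,-21],[0,0,0]],[[-80,-54,-15],[0,0,0]],[[-80,-54,-10],[0,0,0]]]'; python3 -m inch '[[[0,0,3],[0,0,0]],[[0,0,6],[0,0,0]],[[0,0,8],[0,0,0]],[[0,0,9],[0,0,0]],[[0,0,9],[0,0,0]],[[0,0,9],[0,0,0]],[[0,0,9],[0,0,0]],[[0,0,9],[0,0,0]],[[0,0,9],[0,0,0]],[[0,0,9],[0,0,0]]]'; python3 -m inch '[[[0,0,-30],[0,0,0]],[[0,0,-60],[0,0,0]],[[0,0,-110],[0,0,0]],[[-30,50,-140],[0,0,0]],[[-60,100,-140],[0,0,0]],[[-90,150,-140],[0,0,0]],[[-120,200,-140],[0,0,0]],[[-150,250,-140],[0,0,0]],[[-180,300,-140],[0,0,0]],[[-200,350,-140],[0,0,0]]]'
python3 - <<'E'
from plant import *
import cv2,numpy as np
from h import *
for n in("top","side"):
    c=capture(n);np.savez(f"{n}2.npz",**c);cv2.imwrite(f"pics/{n}2.png",c["frame"][...,::-1])
s=cv2.imread("pics/side2.png")[150:270,270:400];t=cv2.imread("pics/top2.png")[170:300,330:460]
cv2.imwrite("pics/v2.png",np.hstack([cv2.resize(s,(390,360)),cv2.resize(t,(390,360))]))
c=capture("top");Q,r=boxfit(c,(395,235));print(r,get_obs()["clock"])
t=np.radians(4);e=np.array([[np.cos(t),np.sin(t)],[-np.sin(t),np.cos(t)]]);X,Y=((Q[:,:2]-[501.7,-173])@e.T).T
for nm,s in(("mid",(abs(X)<50)&(abs(Y)<25)),("back",(X>72)&(abs(Y)<25)),("front",(X<-72)&(abs(Y)<25)),("left",(Y>48)&(abs(X)<50)),("right",(Y<-48)&(abs(X)<50))):
    print(nm,s.sum(),Q[s,2].mean().round(1),Q[s,2].max().round(1))
E
```

```text
clock: 8.95
ee_pos: [498.8, -118.6, 98.6]
eef_rot: [-0.0, 0.999, 0.034, 0.0]
force: [-0.9, 0.9, 1.6]
finger_gap: 0.5
grip_force: 0.8
clock: 10.2
ee_pos: [498.2, -118.4, 89.5]
eef_rot: [0.0, 0.999, 0.035, 0.0]
force: [0.1, 0.1, 0.4]
finger_gap: 0.3
grip_force: 0.0
clock: 11.45
ee_pos: [321.4, -483.1, 229.7]
eef_rot: [0.0, 0.999, 0.034, 0.0]
force: [0.7, -0.1, 1.1]
finger_gap: 0.4
grip_force: 0.0
((502.1722412109375, -174.26113891601562), (190.0709228515625, 141.1078643798828), 3.211784839630127) 11.6
mid 739 74.8 82.9
back 173 74.3 79.7
front 168 74.1 82.1
left 326 73.8 81.2
right 340 73.9 80.4
```

View pics/v2.png

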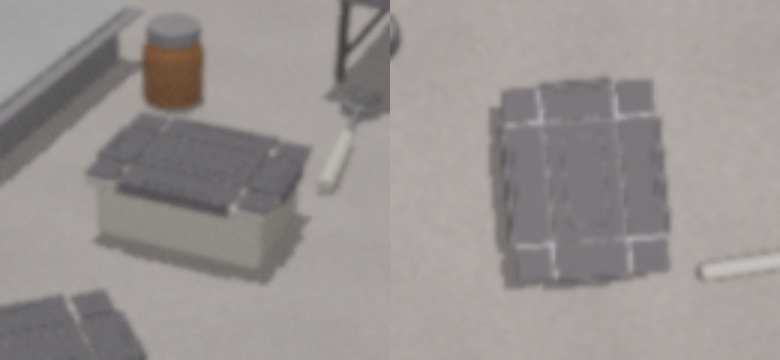

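Both crops show the lid flat all round. The four sections measure 73.8–74.3 mm against 74.8 mm in the middle panel. The box centre and yaw are unchanged, and the arm is clear.

```bash
python3 -c "
from plant import *
print(sign_off())"
```

```text
the job is handed in; nothing more can be done
None
```

All four rim sections are pressed shut and measure flush with the lid, the box stayed within about 1 mm of where it stood, and the job was handed in at about 12 s of the 45 s limit.

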